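# Set a straightedge against two sprung stops and weight it down

### The job

Set up the layout board for ruling strips: keeping the straightedge flat on the board, slide it away from you until its far long edge bears on the sprung tips of both stops at the same moment, and hold it there for a moment with light pressure - gently, neither tip may be driven in to the end of its travel. Then stand the larger of the two check weights upright on the middle of the straightedge, so that it stays touching both tips, and leave the smaller weight and all the other things on the bench where they are.

Things in the scene. Friction and masses are not known exactly. Their poses are not given: they have to be found in the camera images.
- board: Flat grey layout board fixed to the bench, 200 mm (its x, away from the robot at yaw 0) by 240 mm (its y) by 10 mm thick; origin at the centre of its underside, so its top is 10 mm above the origin. A pair of tweezers lies on the far strip of the board, beyond the stops.
- stop_left: Left stop: dark steel block 20 mm deep (x), 24 wide (y), 22 tall, fixed on the board's far half; origin at the centre of its underside, on the board's top. From its -x face, 7 mm up, a 10 mm screw sleeve with a round sprung tip points along -x at the straightedge. The tip's end stands 8 to 24 mm in front of the face: it differs each time and is in no reading, so find it by touch.
- stop_right: Right stop, like the left but with its own setting, 110 to 140 mm from it; the line through the two tips is seldom parallel to the board's edge or to the line of the blocks. Each tip gives by 3 N per mm over 2.5 mm, then is solid, and springs back when released; it must not be pressed with more than 7 N.
- straightedge: Loose aluminium straightedge on the near half of the board: 36 mm wide (its x), 210 mm long (its y), 12 mm thick, about 0.3 kg, square edges; origin at the centre of its underside. Its +x long edge faces the stops. Sliding or swinging it takes about 1 to 5 N, more if the push also bears down on it; let go of slowly, it stays where friction balances the tips.
- big_weight: The larger steel check weight, 31 mm in diameter and 44 mm tall (a plain cylindrical body below, a narrower knob at the top), about 0.2 kg, standing loose on the bench to the left of the board; origin at the centre of its underside, z up.
- small_weight: The smaller steel check weight, 25 mm in diameter and 38 mm tall, standing near the larger one, the two in either order; origin at the centre of its underside. Not to be moved.
- tweezers: Steel tweezers 133 x 18 x 10 mm lying on the board beyond the stops; a bystander.
- tape_roll: Roll of masking tape 103 mm in diameter, 19 mm tall, lying on the bench behind; a bystander.
- vial: Glass vial 45 mm in diameter, 79 mm tall, standing behind; a bystander.
- sample_pot: Lidded sample pot 49 mm in diameter, 59 mm tall, standing behind; a bystander.
Not all that is in view belongs to the job. Leave any pink look-alike of the big_weight alone.

How it is judged:
By the outcome, as a careful person would: the job done as asked, in the order asked, and still so for the second after the job is handed in, with the robot touching nothing.
It also fails if it takes over 72 s, if anything falls off the work surface, if the arm or the gripper's body presses on something with over 40 N, if the wrist force passes 120 N, or if a joint passes its speed limit or range.

### The arm

A 6-joint arm with a two-finger parallel gripper is mounted at the origin on a cart in front of the work surface, level with it; the furniture and walls round the work are solid. World frame = base frame: x ahead of the robot, y to its left, z up, the work surface at z = 0. Lengths are in m, angles in degrees, forces in N, time in s.
With the tool pointing down it reaches from about 0.275 to 0.725 m from the base axis. Payload 15.9 kg.
Tool frame: the origin (TCP) lies midway between the tips of the shut fingers; the grasp point (between the pads) lies 19 mm behind it; z points along the fingers, y is the direction in which the jaws open and shut (so a half turn about z gives the same grasp; the last joint's range is limited). The gripper opens to 85 mm and grips with 20 to 120 N. Pads are 22 mm wide; open, the fingers measure 114 mm over their backs; the gripper's body (76 mm by 85 mm) begins 54 mm behind the grasp point. The pads swing forward as they close: fully open they stand 13 mm farther back than shut.
Start: joints at [-65.546, 12.198, -1.971, 75.831, 0, 90], TCP at [0.207, -0.455, 0.231] pointing down, gripper open.
Joint ranges: [-170.91, 170.91], [-42.67, 98.43], [-65.05, 77.54], [-120.47, 116.71], [-90, 82.35], [-180, 180]. Speed limits (degrees/s): [108.29, 108.29, 136.94, 147.25, 180, 180].

### API

Orientations are given as [roll, pitch, yaw] about the fixed x, y, z axes, in that order (R = Rz(yaw) Ry(pitch) Rx(roll)).
In Python, from bench import bot gives the robot as it stands.
- The arm moves only by the tool carry_out, never from a script. Its argument "plan" is a list of rows, each a list of 3 entries, a list of its own where there are three numbers: the shift along the tool's x, y, z in cm, then the turn, a rotation vector about the tool's x, y, z in rad, then the finger opening in cm, from 0 to 8.54. A call has 1 to 10 rows; each row is the pose to reach, as a shift and turn from the pose measured when the call began, along the tool's axes at that moment; what a row does not reach only later rows make up. A row lasts 1/10 s, in which the tool goes at most 50 mm and 8.59 degrees, less where a joint would pass 70% of its speed; a pose out of reach is approached as far as the arm can. A call with a gripper value outside its range is refused whole. The fingers move at their own pace and stop on an object; the grip force is fixed at half the most. Time passes only in rows, so rows that repeat a pose let the fingers close. It gives the time, the measured TCP pose, the force and the opening at its end, in the units of the state.
- bot.sense(): the state, without advancing time (a new reading comes with each control period).
- bot.snapshot(name): name is "scene" or "side" or "wrist"; returns the picture (400x640x3 uint8, red, green, blue); there is no depth.
- bot.get_calibration(name): a dict with "K" (3x3 intrinsics, pixels), "pose" (4x4, takes a point from camera to world coordinates); the wrist camera has in their place "T_tool_cam" (4x4, takes a point from camera to tool coordinates, whose origin is the TCP and whose axes are the flange's). Camera axes: x right, y up, looking along -z (the intrinsics and any distortion apply to the point x, -y, -z); pixel columns grow to the right and rows downward; lengths in m; the calibration is good to about 2 mm. A picture is of the moment at which its call begins: read the wrist's pose just before it. get_calibration takes no time and is no camera call.
- bot.close_job(): hands the job in, once; it reports no verdict.
The state is a dict: "clock": time; "joint_pos": joint angles; "joint_velocities": joint speeds; "tau": joint torques, N m; "eef_pos": TCP position; "ee_rot": TCP orientation; "force": force on the tool from outside, world axes, zero at the start; "torque": the same for the moment, N m; "grip_width": finger opening in m.
Only numpy, scipy, OpenCV 4.12 (cv2) and the standard library are available. Lean on these libraries where they do the work, as an engineer would, in place of code of your own. Each camera call takes 0.05 s, during which the arm holds its last target. There are 200 camera calls.

## Working session

There is one attempt and no reset: what is moved stays moved. The work goes in short steps, Python scripts to look and compute and a tool call to move; the robot and the scene stay as the last step left them, time stands still between calls to the robot, and variables do not carry over. Pictures are saved under pics/ and viewed, about 8 in all and at most 12, crops included, and the job is handed in when it is done.

Besides the shell and the picture viewer there is one more tool, called after "Emit:" as name(argument=value, ...), one argument or row to a line, values as JSON. carry_out: Moves the arm, as the interface text tells. Its arguments: {"type":"object","properties":{"plan":{"type":"array"}},"required":["plan"]}

```bash
mkdir -p pics; ls; python3 - <<'E'
from bench import bot
import cv2
for n in("scene","side"):
    cv2.imwrite(f"pics/{n}0.png",bot.snapshot(n)[:,:,::-1])
    c=bot.get_calibration(n);print(n,c)
print(bot.get_calibration("wrist"));print(bot.sense())
E
```

```text
pics
scene {'K': array([[513.48191429,   0.        , 320.40182384],
       [  0.        , 513.48191429, 199.19100575],
       [  0.        ,   0.        ,   1.        ]]), 'pose': array([[-0.74495159,  0.45296718, -0.48976307, -0.11376329],
       [-0.66702689, -0.51791318,  0.53557545,  0.9382379 ],
       [-0.01105665,  0.72566292,  0.68796154,  1.0590303 ],
       [ 0.        ,  0.        ,  0.        ,  1.        ]])}
side {'K': array([[389.6038245 ,   0.        , 315.63490992],
       [  0.        , 389.6038245 , 196.13165682],
       [  0.        ,   0.        ,   1.        ]]), 'pose': array([[-0.94369441,  0.20568934, -0.2590999 ,  0.32379401],
       [-0.33079842, -0.59533861,  0.73221878,  0.89455236],
       [-0.00364258,  0.77670061,  0.62985943,  0.65497619],
       [ 0.        ,  0.        ,  0.        ,  1.        ]])}
{'K': array([[350.73378154,   0.        , 316.68776751],
       [  0.        , 350.73378154, 211.2869052 ],
       [  0.        ,   0.        ,   1.        ]]), 'T_tool_cam': array([[-3.17701444e-05,  9.50863442e-01,  3.09610585e-01,
         7.88300463e
[... 250 characters left out ...]
0000e+00]])}
{'clock': 0.1, 'joint_pos': array([-6.55466508e+01,  1.22224675e+01, -2.00321929e+00,  7.58297188e+01,
        7.61721511e-05,  9.00003809e+01]), 'joint_velocities': array([ 1.32163800e-02, -2.03710681e-02,  5.51294469e-02,  4.98647074e-05,
       -5.38636765e-02,  1.02158609e-01]), 'tau': array([ 1.54228939e-03, -6.87252045e+01,  4.87805915e+01,  1.20880367e-02,
       -3.98792304e-05,  1.51743211e-05]), 'eef_pos': array([ 0.20685883, -0.4548904 ,  0.23087129]), 'ee_rot': array([-1.79944594e+02, -7.58038130e-05,  2.44529683e+01]), 'force': array([ 0.31849159,  0.09960935, -0.74704273]), 'torque': array([-0.02661417, -0.00960555,  0.03532326]), 'grip_width': 0.08521885301002895}
```

View pics/scene0.png

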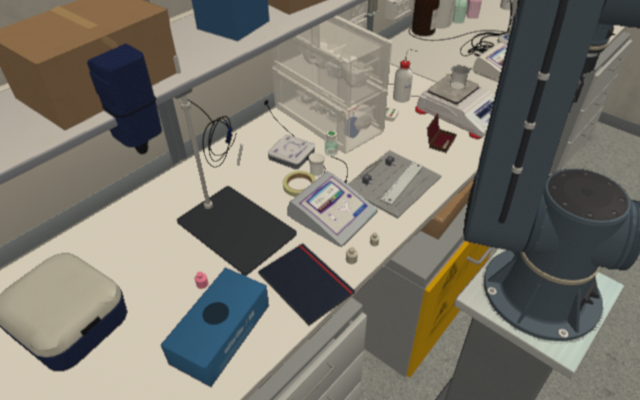

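View pics/side0.png

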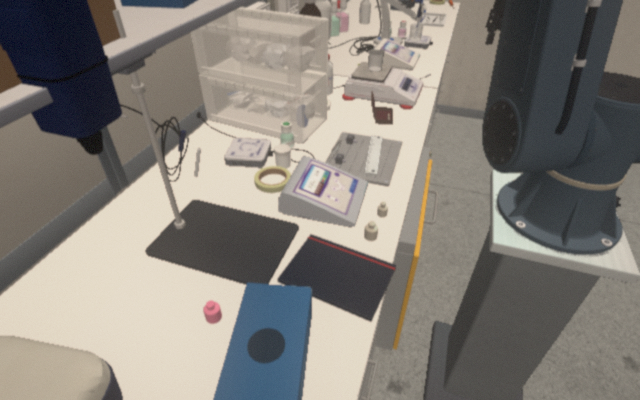

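Scene picture: weights at (352,255) and (375,239), board around (395,182), stops at about (366,181)/(390,162), straightedge around (405,183). A pink look-alike is at (201,280). Side picture: weights at (371,230)/(383,209), board (365,157). I'll take enlarged crops of both.

```bash
cat > h.py <<'E'
import numpy as np,cv2
from scipy.spatial.transform import Rotation as R
from bench import bot
def campose(n):
    c=bot.get_calibration(n)
    if n!="wrist": return c["K"],c["pose"]
    s=bot.sense();T=np.eye(4);T[:3,:3]=R.from_euler("xyz",s["ee_rot"],degrees=True).as_matrix();T[:3,3]=s["eef_pos"]
    return c["K"],T@c["T_tool_cam"]
def ray(cp,uv):
    K,P=cp;d=P[:3,:3]@np.array([(uv[0]-K[0,2])/K[0,0],-(uv[1]-K[1,2])/K[1,1],-1]);return P[:3,3],d/np.linalg.norm(d)
def plane(cp,uv,z):
    o,d=ray(cp,uv);return o+d*(z-o[2])/d[2]
def tri(a,b):
    A=0;B=0
    for o,d in(a,b):
        M=np.eye(3)-np.outer(d,d);A=A+M;B=B+M@o
    p=np.linalg.solve(A,B);return p,[np.linalg.norm((np.eye(3)-np.outer(d,d))@(p-o)) for o,d in(a,b)]
def proj(cp,p):
    K,P=cp;q=P[:3,:3].T@(np.array(p)-P[:3,3]);return K[0,0]*q[0]/-q[2]+K[0,2],K[1,1]*q[1]/q[2]+K[1,2]
def tool(dw):  # world vector -> tool axes, cm
    s=bot.sense();return R.from_euler("xyz",s["ee_rot"],degrees=True).inv().apply(dw)*100
E
python3 - <<'E'
import cv2,numpy as np
a=cv2.imread("pics/scene0.png")[140:275,330:460];b=cv2.imread("pics/side0.png")[125:245,310:420]
a=cv2.resize(a,(400,415),interpolation=2);b=cv2.resize(b,(380,415),interpolation=2)
cv2.imwrite("pics/c0.png",np.hstack([a,b]))
E
```

```text
(no output)
```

View pics/c0.png

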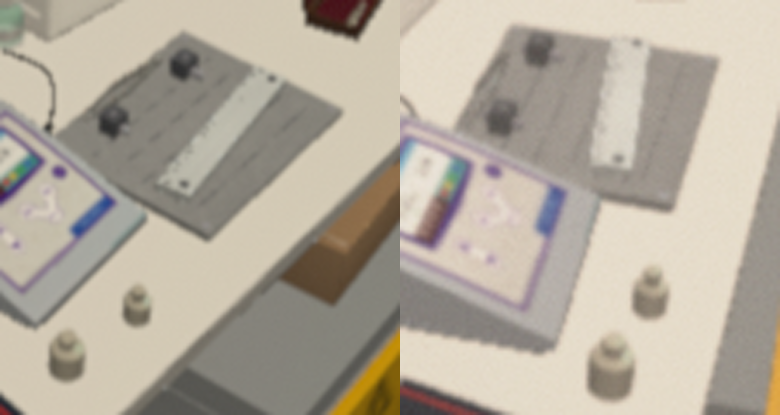

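```bash
python3 - <<'E'
from h import *
S=campose("scene");D=campose("side")
s=lambda u,v:(330+u/3.077-.3,140+v/3.074-.3)
d=lambda u,v:(310+(u-400)/3.4545-.3,125+v/3.458-.3)
np.set_printoptions(precision=4,suppress=True)
for n,a,b in [("A top",(67,333),(614,336)),("A base c",(67,372),(611,391)),("B top",(139,287),(653,267)),("B base",(136,319),(650,311)),
 ("stop L",(114,112),(503,108)),("stop R",(185,55),(541,40)),
 ("SE c1",(255,67),(612,38)),("SE c2",(286,78),(650,42)),("SE c3",(188,196),(632,170)),("SE c4",(157,180),(590,162)),
 ("bd1",(183,33),(512,25)),("bd2",(342,112),(718,58)),("bd3",(208,238),(670,208))]:
    p,r=tri(ray(S,s(*a)),ray(D,d(*b)));print(n,p,r[0], plane(S,s(*a),.022)[:2],plane(D,d(*b),.022)[:2])
for n,c,l,r,q in[("A",S,(49,352),(84,352),s),("B",S,(123,303),(152,303),s),("A",D,(588,370),(634,370),d),("B",D,(633,293),(668,293),d)]:
    print(n,"diam",np.linalg.norm(plane(c,q(*l),.015)-plane(c,q(*r),.015)))
E
```

```text
A top [0.4215 0.2362 0.049 ] 0.00010856509872375035 [0.4359 0.2173] [0.4258 0.207 ]
A base c [ 0.4192  0.2366 -0.0006] 0.0004525302205899681 [0.4083 0.2511] [0.4157 0.2598]
B top [0.4128 0.1471 0.0401] 7.445563692899666e-05 [0.4221 0.1331] [0.4155 0.125 ]
B base [0.4104 0.1508 0.0025] 0.00026123271595296317 [0.4009 0.1651] [0.4077 0.1734]
stop L [ 0.5767 -0.0277  0.0332] 0.001504336479671768 [ 0.5859 -0.0398] [ 0.5799 -0.0423]
stop R [ 0.576  -0.1448  0.0344] 0.0017781236124902887 [ 0.5863 -0.1597] [ 0.5793 -0.1628]
SE c1 [ 0.5196 -0.1907  0.0212] 0.001157316629884728 [ 0.5203 -0.1911] [ 0.5184 -0.1875]
SE c2 [ 0.4855 -0.1967  0.0206] 0.0016778976749430464 [ 0.4864 -0.1971] [ 0.4838 -0.1918]
SE c3 [0.4564 0.0129 0.0244] 0.0009304632895443161 [0.4586 0.0097] [0.4562 0.0108]
SE c4 [0.49   0.0167 0.0269] 0.0008960502667986441 [0.4938 0.0113] [0.4906 0.011 ]
bd1 [ 0.6179 -0.2009  0.0102] 0.0002092983648216825 [ 0.6099 -0.1883] [ 0.6123 -0.1805]
bd2 [ 0.4213 -0.2024  0.0105] 0.0006914854423087309 [ 0.4148 -0.1891] [ 0.4201 -0.1839]
bd3 [0.4201 0.0288 0.0057] 5.809908548507405e-05 [0.4119 0.0427] [0.4176 0.0505]
A diam 0.030154572501559687
B diam 0.02570699266419603
A diam 0.03116798293777554
B diam 0.025307912437069525
```

Big_weight candidates: A at scene (352,255) and B at scene (375,239). A measures about 30.5 mm diameter and 49 mm tall, at (0.420, 0.2365). B measures about 25.5 mm and 40 mm, at (0.411, 0.149). A is the big weight, and the pink one is a decoy. The straightedge centre is about (0.488, -0.089) with yaw about 8°. Next I go above the board with the fingers shut.

Emit:
carry_out(
  plan=[
    [[37.3,-23.4,8.1],[0,0,0.287],0],
    [[37.3,-23.4,8.1],[0,0,0.287],0],
    [[37.3,-23.4,8.1],[0,0,0.287],0],
    [[37.3,-23.4,8.1],[0,0,0.287],0],
    [[37.3,-23.4,8.1],[0,0,0.287],0],
    [[37.3,-23.4,8.1],[0,0,0.287],0],
    [[37.3,-23.4,8.1],[0,0,0.287],0],
    [[37.3,-23.4,8.1],[0,0,0.287],0],
    [[37.3,-23.4,8.1],[0,0,0.287],0],
    [[37.3,-23.4,8.1],[0,0,0.287],0],
  ],
)

```text
clock: 1.1
eef_pos: [0.4509, -0.0833, 0.1489]
ee_rot: [-179.9, 0.1, 8.3]
force: [-0.1, -0.0, -0.5]
grip_width: -0.0001
```

```bash
python3 - <<'E'
from h import *
s=bot.sense();print(s["eef_pos"],s["ee_rot"],s["force"],s["torque"],s["joint_pos"],s["grip_width"])
np.save("w1.npy",campose("wrist")[1])
cv2.imwrite("pics/w1.png",bot.snapshot("wrist")[:,:,::-1])
E
```

```text
[ 0.45087185 -0.08334541  0.14887675] [-1.79871311e+02  6.77142335e-02  8.27936561e+00] [-0.10731796 -0.0107694  -0.45166146] [-0.03869258  0.02414968 -0.0347297 ] [-1.05419279e+01  9.34187278e+00 -1.75863421e+01  6.31773959e+01
  9.99619018e-02  1.61178690e+02] -0.00012816443701859314
```

View pics/w1.png

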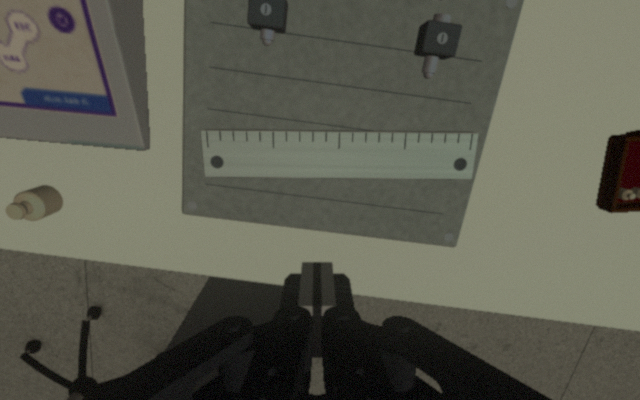

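The wrist view shows the straightedge with its far corners at (201,131)/(479,133) and near corners at (209,178)/(473,178). The tip ends are at about (268,44) left and (430,76) right, so the right tip is nearer the straightedge.

```bash
python3 - <<'E'
from h import *
w=(bot.get_calibration("wrist")["K"],np.load("w1.npy"))
np.set_printoptions(precision=4,suppress=True)
for n,u,z in[("far L",(201,131),.022),("far R",(479,133),.022),("near L",(209,178),.022),("near R",(473,178),.022),("tipL",(268,45),.017),("tipR",(429,77),.017),("bdNL",(183,213),.01),("bdNR",(455,246),.01),("small base",(45,200),.015)]:print(n,plane(w,u,z))
E
```

```text
far L [0.492  0.0112 0.022 ]
far R [ 0.5207 -0.196   0.022 ]
near L [0.4567 0.0034 0.022 ]
near R [ 0.4866 -0.2013  0.022 ]
tipL [ 0.5585 -0.0321  0.017 ]
tipR [ 0.5542 -0.1507  0.017 ]
bdNL [0.4199 0.0271 0.01  ]
bdNR [ 0.4238 -0.2085  0.01  ]
small base [0.4167 0.1381 0.015 ]
```

Emit:
carry_out(
  plan=[
    [[-1.7,0.45,4],[0,0,0.18],0],
    [[-1.7,0.45,8],[0,0,0.18],0],
    [[-1.7,0.45,11],[0,0,0.18],0],
    [[-1.7,0.45,12.5],[0,0,0.18],0],
    [[-1.7,0.45,13.2],[0,0,0.18],0],
    [[-1.7,0.45,13.5],[0,0,0.18],0],
    [[-1.7,0.45,13.5],[0,0,0.18],0],
    [[-1.7,0.45,13.5],[0,0,0.18],0],
  ],
)

```text
clock: 1.95
eef_pos: [0.4344, -0.0915, 0.0149]
ee_rot: [-179.9, 0.0, -2.1]
force: [-0.1, -1.3, 0.3]
grip_width: -0.0001
```

```bash
python3 - <<'E'
from h import *
s=bot.sense();print(s["eef_pos"],s["ee_rot"],s["force"],s["torque"])
E
```

```text
[ 0.43444745 -0.09153676  0.01494581] [-1.79925374e+02  3.19759070e-02 -2.07158500e+00] [-0.07143993 -1.25459473  0.27674747] [ 0.00648716 -0.02799668 -0.04837039]
```

Emit:
carry_out(
  plan=[
    [[0.5,-0.2,0],[0,0,0],0],
    [[1,-0.4,0],[0,0,0],0],
    [[1.5,-0.5,0],[0,0,0],0],
    [[2,-0.5,0],[0,0,0],0],
    [[2.4,-0.5,0],[0,0,0],0],
    [[2.8,-0.5,0],[0,0,0],0],
    [[3.2,-0.5,0],[0,0,0],0],
    [[3.6,-0.5,0],[0,0,0],0],
    [[4.0,-0.5,0],[0,0,0],0],
    [[4.4,-0.5,0],[0,0,0],0],
  ],
)

```text
clock: 2.95
eef_pos: [0.4788, -0.0882, 0.0149]
ee_rot: [-179.9, 0.0, -2.1]
force: [-1.0, -0.3, 0.5]
grip_width: -0.0
```

```bash
python3 - <<'E'
from h import *
s=bot.sense();print(s["eef_pos"],s["ee_rot"],s["force"],s["torque"])
np.save("w2.npy",campose("wrist")[1])
cv2.imwrite("pics/w2.png",bot.snapshot("wrist")[:,:,::-1])
E
```

```text
[ 0.47882874 -0.08817259  0.01486274] [-1.79923438e+02  4.30993518e-02 -2.07630125e+00] [-1.04017885 -0.28814269  0.54649279] [0.01334131 0.27774916 0.04928808]
```

View pics/w2.png

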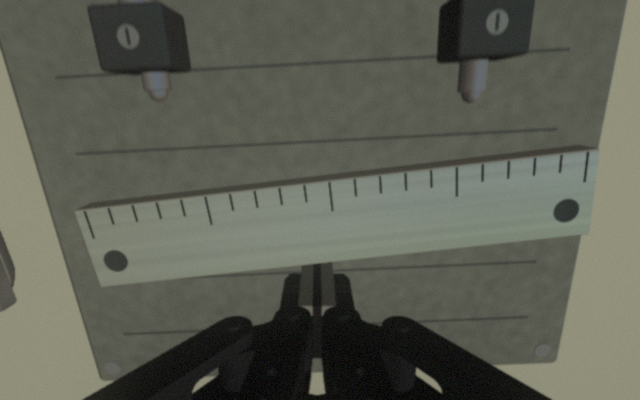

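The push works (about 1 N). Tips are at (157,100) left and (472,101) right, so the tip line is nearly parallel to the tool's y. The straightedge's top far edge runs from (78,211) to (598,150).

```bash
python3 - <<'E'
from h import *
w=(bot.get_calibration("wrist")["K"],np.load("w2.npy"))
np.set_printoptions(precision=4,suppress=True)
for n,u,z in[("far L",(78,211),.022),("far R",(598,150),.022),("near L",(101,286),.022),("near R",(587,234),.022),("tipL",(157,100),.017),("tipR",(472,101),.017),("faceL",(145,69),.01),("faceR",(480,58),.01)]:print(n,plane(w,u,z))
w1=(w[0],np.load("w1.npy"))
for a,b in(((268,45),(157,100)),((430,76),(472,101)),):print(tri(ray(w1,a),ray(w,b)))
E
```

```text
far L [0.517  0.0076 0.022 ]
far R [ 0.5343 -0.1982  0.022 ]
near L [0.4825 0.0061 0.022 ]
near R [ 0.4996 -0.201   0.022 ]
tipL [ 0.5587 -0.03    0.017 ]
tipR [ 0.554  -0.1502  0.017 ]
faceL [ 0.5704 -0.0243  0.01  ]
faceR [ 0.5696 -0.1546  0.01  ]
(array([ 0.5582, -0.0328,  0.023 ]), [np.float64(0.00041816670106561765), np.float64(0.0004181667010654484)])
(array([ 0.5545, -0.1508,  0.0168]), [np.float64(0.0007067228407491281), np.float64(0.0007067228407492354)])
```

Emit:
carry_out(
  plan=[
    [[0.3,0,0],[0,0,0],0],
    [[0.6,0,0],[0,0,0],0],
    [[0.9,0,0],[0,0,0],0],
    [[1.2,0,0],[0,0,0],0],
    [[1.5,0,0],[0,0,0],0],
    [[1.7,0,0],[0,0,0],0],
    [[1.9,0,0],[0,0,0],0],
    [[2.1,0,0],[0,0,0],0],
    [[2.3,0,0],[0,0,0],0],
    [[2.4,0,0],[0,0,0],0],
  ],
)

```text
clock: 4.0
eef_pos: [0.5037, -0.0891, 0.015]
ee_rot: [-179.9, -0.0, -2.1]
force: [-0.2, -0.9, -0.3]
grip_width: 0.0003
```

```bash
python3 - <<'E'
from h import *
s=bot.sense();print(s["eef_pos"],s["ee_rot"],s["force"],s["torque"])
np.save("w3.npy",campose("wrist")[1])
cv2.imwrite("pics/w3.png",bot.snapshot("wrist")[:,:,::-1])
E
```

```text
[ 0.50374981 -0.08910063  0.01497724] [-1.79929503e+02 -4.19252159e-03 -2.07256925e+00] [-0.15054882 -0.87503437 -0.27203631] [-0.01759561  0.20370996 -0.01728014]
```

View pics/w3.png

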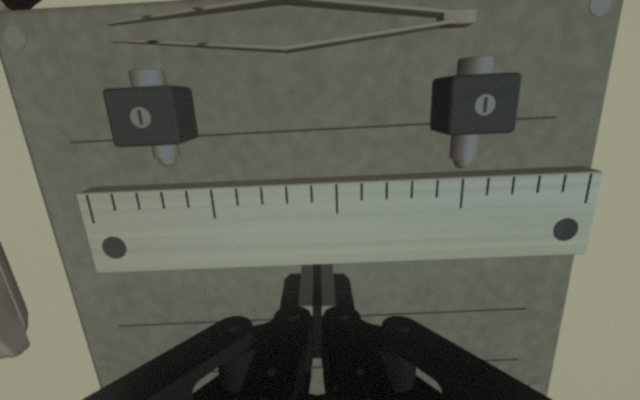

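Tips are at (167,164) and (463,166), and the far edge sits about 3 mm short at the right and about 9 mm short at the left. Now I creep forward.

Emit:
carry_out(
  plan=[
    [[0.05,0,0],[0,0,0],0],
    [[0.1,0,0],[0,0,0],0],
    [[0.15,0,0],[0,0,0],0],
    [[0.2,0,0],[0,0,0],0],
    [[0.25,0,0],[0,0,0],0],
    [[0.3,0,0],[0,0,0],0],
    [[0.35,0,0],[0,0,0],0],
    [[0.4,0,0],[0,0,0],0],
    [[0.45,0,0],[0,0,0],0],
  ],
)

```text
clock: 4.95
eef_pos: [0.5083, -0.0892, 0.015]
ee_rot: [-179.9, 0.0, -2.1]
force: [-1.7, 0.9, -0.4]
grip_width: -0.0001
```

```bash
python3 - <<'E'
from h import *
s=bot.sense();print(s["eef_pos"],s["ee_rot"],s["force"],s["torque"])
E
```

```text
[ 0.50826808 -0.08921273  0.01495503] [-1.79922731e+02  1.64574718e-03 -2.07134251e+00] [-1.74373631  0.89349476 -0.35277499] [ 0.18376686  0.36403069 -0.02865273]
```

Emit:
carry_out(
  plan=[
    [[0.02,0,0],[0,0,0],0],
    [[0.04,0,0],[0,0,0],0],
    [[0.06,0,0],[0,0,0],0],
    [[0.08,0,0],[0,0,0],0],
    [[0.1,0,0],[0,0,0],0],
    [[0.1,0,0],[0,0,0],0],
  ],
)

```text
clock: 5.55
eef_pos: [0.5093, -0.0892, 0.0149]
ee_rot: [-179.9, 0.0, -2.1]
force: [-1.2, 1.3, -0.6]
grip_width: 0.0001
```

```bash
python3 - <<'E'
from h import *
np.set_printoptions(precision=3,suppress=True)
for i in range(3):
    s=bot.sense();print(s["eef_pos"],s["force"],s["torque"])
    im=bot.snapshot("wrist")
np.save("w4.npy",campose("wrist")[1])
a=im[130:220,100:340,::-1];b=im[130:220,340:620,::-1]
cv2.imwrite("pics/w4.png",cv2.resize(im[130:280,70:610,::-1],(800,222),interpolation=2))
cv2.imwrite("pics/w4f.png",im[:,:,::-1])
E
```

```text
[ 0.509 -0.089  0.015] [-1.234  1.323 -0.612] [ 0.218  0.374 -0.005]
[ 0.509 -0.089  0.015] [-1.522  0.866  0.478] [0.149 0.331 0.028]
[ 0.509 -0.089  0.015] [-2.61   0.969 -0.778] [0.179 0.303 0.061]
```

View pics/w4.png

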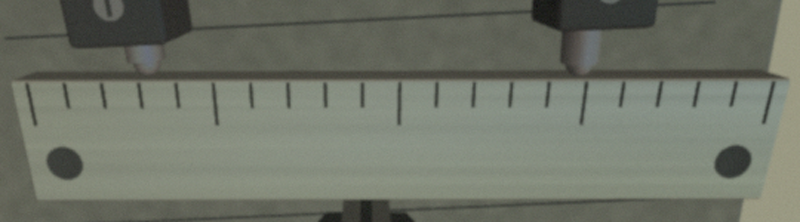

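Zoomed view: the straightedge is flat against the fingers, and both tips (148,74) and (580,75) are at or nearly at its far face. I press on in small steps.

Emit:
carry_out(
  plan=[
    [[0.02,0,0],[0,0,0],0],
    [[0.04,0,0],[0,0,0],0],
    [[0.06,0,0],[0,0,0],0],
    [[0.06,0,0],[0,0,0],0],
  ],
)

```text
clock: 6.1
eef_pos: [0.5097, -0.0892, 0.0149]
ee_rot: [-179.9, 0.0, -2.1]
force: [-3.1, 1.5, 1.3]
grip_width: 0.0002
```

```bash
cat > f.py <<'E'
from h import *
np.set_printoptions(precision=2,suppress=True)
F=[];T=[]
for i in range(6):
    s=bot.sense();F.append(s["force"]);T.append(s["torque"]);im=bot.snapshot("wrist")
print(s["clock"],s["eef_pos"]*1000,np.mean(F,0),np.std(F,0),np.mean(T,0)*1000,np.std(T,0)*1000)
cv2.imwrite("pics/f.png",im[:,:,::-1])
E
python3 f.py
```

```text
6.35 [509.76 -89.24  14.93] [-3.78  1.12  1.26] [0.4  0.45 0.16] [218.61 801.76  -6.18] [14.41 18.09 22.44]
```

Emit:
carry_out(
  plan=[
    [[0.02,0,0],[0,0,0],0],
    [[0.04,0,0],[0,0,0],0],
    [[0.04,0,0],[0,0,0],0],
  ],
)

```text
clock: 6.7
eef_pos: [0.51, -0.0893, 0.0149]
ee_rot: [-179.9, 0.0, -2.1]
force: [-4.8, 1.1, 2.1]
grip_width: -0.0001
```

```bash
python3 f.py
```

```text
6.95 [509.99 -89.28  14.92] [-4.92  0.92  2.88] [0.57 0.38 0.37] [ 245.34 1091.36   -1.54] [25.3  27.89  9.37]
```

Emit:
carry_out(
  plan=[
    [[0.02,0,0],[0,0,0],0],
    [[0.04,0,0],[0,0,0],0],
    [[0.04,0,0],[0,0,0],0],
  ],
)

```text
clock: 7.3
eef_pos: [0.5101, -0.0892, 0.0149]
ee_rot: [-179.9, 0.1, -2.1]
force: [-6.2, 0.7, 3.5]
grip_width: -0.0003
```

```bash
python3 f.py; python3 - <<'E'
import cv2,numpy as np
im=cv2.imread("pics/f.png")
r=[cv2.resize(im[150:200,x:x+100],(800,400),interpolation=2)[50:330] for x in(115,420)]
cv2.imwrite("pics/w5.png",np.vstack(r))
E
```

```text
7.55 [510.1  -89.24  14.88] [-6.03  1.11  3.2 ] [0.73 0.5  0.47] [ 238.28 1229.77   10.73] [30.24 17.85 29.45]
```

View pics/w5.png

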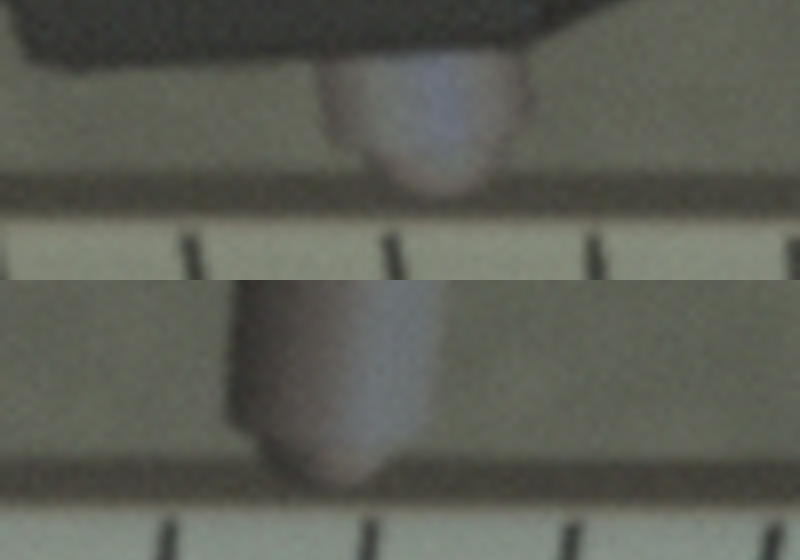

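Both tips bear on the far face: their ends sit at about mid-face, at (440,195) in the upper crop and (340,487) in the lower. Total force is about 6 N and balanced, since Tz is about 0. I hold for a second, then let go slowly.

Emit:
carry_out(
  plan=[
    [[0.03,0,0],[0,0,0],0],
    [[0.03,0,0],[0,0,0],0],
    [[0.03,0,0],[0,0,0],0],
    [[0.03,0,0],[0,0,0],0],
    [[0.03,0,0],[0,0,0],0],
    [[0.03,0,0],[0,0,0],0],
    [[0.03,0,0],[0,0,0],0],
    [[0.03,0,0],[0,0,0],0],
    [[0.03,0,0],[0,0,0],0],
    [[0.03,0,0],[0,0,0],0],
  ],
)

```text
clock: 8.6
eef_pos: [0.5101, -0.0893, 0.0149]
ee_rot: [-179.9, 0.1, -2.1]
force: [-5.9, 1.1, 4.5]
grip_width: 0.0
```

Emit:
carry_out(
  plan=[
    [[0.02,0,0],[0,0,0],0],
    [[0.01,0,0],[0,0,0],0],
    [[0,0,0],[0,0,0],0],
    [[-0.01,0,0],[0,0,0],0],
    [[-0.02,0,0],[0,0,0],0],
    [[-0.03,0,0],[0,0,0],0],
    [[-0.04,0,0],[0,0,0],0],
    [[-0.05,0,0],[0,0,0],0],
    [[-0.06,0,0],[0,0,0],0],
    [[-0.07,0,0],[0,0,0],0],
  ],
)

```text
clock: 9.6
eef_pos: [0.5096, -0.0893, 0.0149]
ee_rot: [-179.9, 0.1, -2.1]
force: [0.0, 1.5, 0.4]
grip_width: -0.0003
```

Emit:
carry_out(
  plan=[
    [[-0.01,0,0],[0,0,0],0],
    [[-0.02,0,0],[0,0,0],0],
    [[-0.03,0,0],[0,0,0],0],
    [[-0.05,0,0],[0,0,0],0],
    [[-0.07,0,0],[0,0,0],0],
    [[-0.1,0,0],[0,0,0],0],
    [[-0.3,0,0],[0,0,0],0],
    [[-1,0,0],[0,0,0],0],
    [[-1,0,0],[0,0,0],0],
  ],
)

```text
clock: 10.5
eef_pos: [0.4985, -0.0888, 0.0148]
ee_rot: [-179.9, 0.1, -2.1]
force: [0.2, 0.5, 0.1]
grip_width: -0.0002
```

```bash
python3 f.py; python3 - <<'E'
import cv2,numpy as np
im=cv2.imread("pics/f.png")
im=im[90:260]
cv2.imwrite("pics/w6.png",cv2.resize(im[:,60:],(800,234),interpolation=2))
E
```

```text
10.75 [499.76 -88.93  15.02] [0.21 0.07 0.13] [0.69 0.46 0.15] [-21.38  -2.77  10.12] [27.64 29.44 25.51]
```

View pics/w6.png

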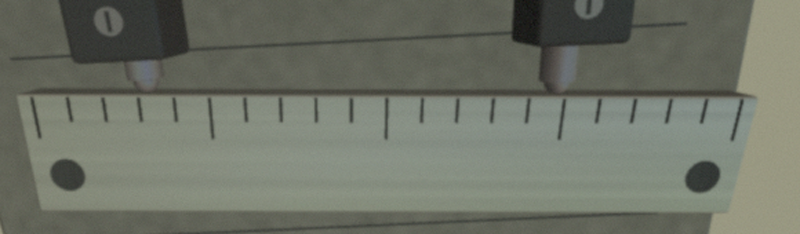

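Released gently, and both tips still meet the far edge. Now I locate the straightedge centre and plan the moves to the big weight.

```bash
python3 - <<'E'
from h import *
np.set_printoptions(precision=4,suppress=True)
w=campose("wrist")
P=[plane(w,(60+u/1.379,90+v/1.376),.022) for u,v in((22,95),(755,97),(729,211),(41,211))]
print(np.array(P),np.mean(P,0));s=bot.sense();print(s["eef_pos"],s["ee_rot"],s["joint_pos"])
print(tool(np.array([.42,.2365,.15])-s["eef_pos"]), plane(w,(60+67/1.379,90+175/1.376),.022),plane(w,(60+702/1.379,90+177/1.376),.022))
E
```

```text
[[ 0.559   0.0025  0.022 ]
 [ 0.551  -0.2035  0.022 ]
 [ 0.5162 -0.2034  0.022 ]
 [ 0.5236  0.0055  0.022 ]] [ 0.5374 -0.0997  0.022 ]
[ 0.4998 -0.0889  0.015 ] [-179.9271    0.0544   -2.0746] [-10.1297  21.6203 -22.3244  46.1194   0.0645 171.9448]
[ -9.1609 -32.2497 -13.4514] [ 0.5348 -0.0049  0.022 ] [ 0.5275 -0.1931  0.022 ]
```

Emit:
carry_out(
  plan=[
    [[0,0,-5],[0,0,0],0],
    [[0,0,-10],[0,0,0],0],
    [[0,0,-13.5],[0,0,-0.1],0],
    [[-9.2,-32.3,-13.5],[0,0,-0.647],5.5],
    [[-9.2,-32.3,-13.5],[0,0,-0.647],5.5],
    [[-9.2,-32.3,-13.5],[0,0,-0.647],5.5],
    [[-9.2,-32.3,-13.5],[0,0,-0.647],5.5],
    [[-9.2,-32.3,-13.5],[0,0,-0.647],5.5],
    [[-9.2,-32.3,-13.5],[0,0,-0.647],5.5],
    [[-9.2,-32.3,-13.5],[0,0,-0.647],5.5],
  ],
)

```text
clock: 11.8
eef_pos: [0.4186, 0.2397, 0.1506]
ee_rot: [-179.9, -0.0, 35.1]
force: [0.6, -0.8, 0.2]
grip_width: 0.0548
```

Emit:
carry_out(
  plan=[
    [[0,0,0],[0,0,0],5.5],
    [[0,0,0],[0,0,0],5.5],
  ],
)

```text
clock: 12.0
eef_pos: [0.4183, 0.2403, 0.1505]
ee_rot: [-179.9, -0.0, 35.2]
force: [0.1, -0.8, 0.1]
grip_width: 0.0549
```

```bash
python3 - <<'E'
from h import *
s=bot.sense();print(s["eef_pos"],s["ee_rot"],s["joint_pos"][5],s["grip_width"])
np.save("w7.npy",campose("wrist")[1])
w=campose("wrist");im=bot.snapshot("wrist");cv2.imwrite("pics/w7.png",im[:,:,::-1])
for p in((.42,.2365,0),(.42,.2365,.044),(.412,.149,0)):print(proj(w,p))
E
```

```text
[0.41833549 0.24027788 0.15053345] [-1.79902545e+02 -1.71959666e-02  3.51948282e+01] 174.6122504215582 0.054890219649566405
(np.float64(322.29517876570617), np.float64(194.0757220867746))
(np.float64(323.04631865288474), np.float64(209.56318574623253))
(np.float64(395.10922000958954), np.float64(254.28381337746163))
```

View pics/w7.png

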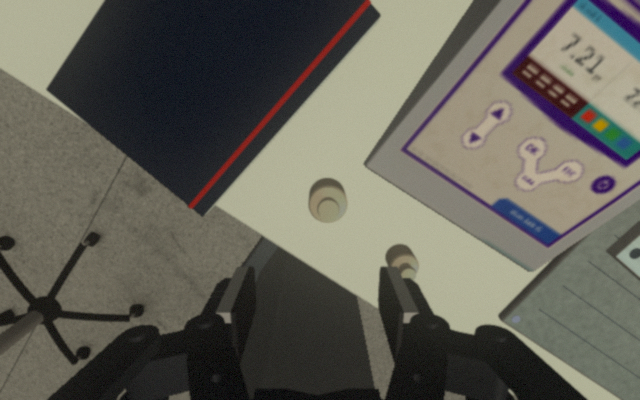

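The big weight's knob is at (328,208) and the small weight's at about (403,262). The aim needs about +7.5 mm in tool y. Descending.

Emit:
carry_out(
  plan=[
    [[0,0.75,4],[0,0,0],5.5],
    [[0,0.75,8],[0,0,0],5.5],
    [[0,0.75,11],[0,0,0],5.5],
    [[0,0.75,13.5],[0,0,0],5.5],
    [[0,0.75,14.4],[0,0,0],5.5],
    [[0,0.75,14.4],[0,0,0],5.5],
  ],
)

```text
clock: 12.65
eef_pos: [0.4225, 0.2323, 0.006]
ee_rot: [-179.9, 0.1, 35.0]
force: [0.5, -0.7, -0.0]
grip_width: 0.055
```

Emit:
carry_out(
  plan=[
    [[0,0,0],[0,0,0],2.5],
    [[0,0,0],[0,0,0],2.5],
    [[0,0,0],[0,0,0],2.5],
    [[0,0,0],[0,0,0],2.5],
    [[0,0,0],[0,0,0],2.5],
    [[0,0,0],[0,0,0],2.5],
  ],
)

```text
clock: 13.25
eef_pos: [0.4236, 0.2324, 0.0075]
ee_rot: [-180.0, -0.0, 35.0]
force: [-1.3, -3.8, 6.7]
grip_width: 0.0289
```

```bash
python3 - <<'E'
from h import *
s=bot.sense();print(s["eef_pos"],s["ee_rot"],s["force"],s["grip_width"],s["clock"])
E
```

```text
[0.42356702 0.23235767 0.0074681 ] [-1.79959612e+02 -2.84075933e-02  3.50150271e+01] [-1.26946144 -3.76177584  6.66421834] 0.028940714376143626 13.25
```

```bash
python3 - <<'E'
from h import *
im=bot.snapshot("wrist");sd=bot.snapshot("side");s=bot.sense();print(s["grip_width"],s["force"],s["torque"])
a=cv2.resize(im[180:360,200:440,::-1],(480,360));b=cv2.resize(sd[170:260,340:420,::-1],(320,360),interpolation=2)
cv2.imwrite("pics/w8.png",np.hstack([a,b]))
E
```

```text
0.02910088938206697 [-0.39970681 -4.07692022  7.25044337] [-0.74218754  0.12898752 -0.01397099]
```

View pics/w8.png

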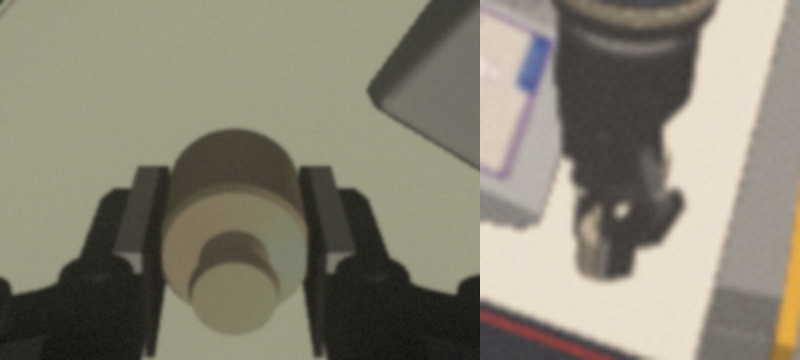

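The big weight sits between the pads, centred and upright. The closing fingers pushed it down a little, hence the 7 N. Lifting.

Emit:
carry_out(
  plan=[
    [[0,0,-0.5],[0,0,0],2.5],
    [[0,0,-1.5],[0,0,0],2.5],
    [[0,0,-4],[0,0,0],2.5],
    [[0,0,-7],[0,0,0],2.5],
    [[0,0,-10],[0,0,0],2.5],
    [[0,0,-11],[0,0,0],2.5],
    [[0,0,-11],[0,0,0],2.5],
  ],
)

```text
clock: 14.05
eef_pos: [0.4245, 0.2328, 0.1191]
ee_rot: [-180.0, -0.2, 35.0]
force: [0.1, -0.3, -2.2]
grip_width: 0.0289
```

```bash
python3 f.py; python3 - <<'E'
from h import *
np.set_printoptions(precision=4,suppress=True)
s=bot.sense();print(s["eef_pos"],s["ee_rot"],s["grip_width"],s["joint_pos"][5])
print(tool(np.array([.537,-.099,.12])-s["eef_pos"]))
S=bot.snapshot("scene");cv2.imwrite("pics/s2.png",S[:,:,::-1]);D=bot.snapshot("side");cv2.imwrite("pics/d2.png",D[:,:,::-1])
w=cv2.imread("pics/f.png")
g=cv2.cvtColor(w,cv2.COLOR_BGR2HSV)
# ASCII brightness of the grip region
p=cv2.resize(cv2.cvtColor(w,cv2.COLOR_BGR2GRAY)[230:360,255:380],(62,43),interpolation=3)
for r in p: print("".join(" .:-=+*#%@"[min(9,v//22)] for v in r))
E
```

```text
14.3 [422.85 231.88 116.27] [-0.17 -0.02 -2.03] [0.36 0.68 0.44] [ 5.87 30.27 -9.36] [25.38 24.16 35.94]
[0.4229 0.2319 0.1164] [-179.9479    0.0835   35.0128] 0.028953209517023033 173.69786260381582
[-9.6448 33.6474 -0.377 ]
##############################################################
##############################################################
##############################################################
##############################################################
###########################*******############################
#######################*+==--------==+*#######################
####################*+=----------------=+#####################
###################+---------------------=*###################
*################*=------------------------+*#################
-+*#############*=--------------------------=#################
---=+*#*********=----------------------------+#********#######
:::-:-=-----::-=------------------------------+-:-----=*######
:::::::---:::.:--------------------------------:.:-----+######
::::::::::-:..:::------------------------------:.::----
[... 1134 characters left out ...]
.......
 .............:::=+==+++++++++++++++++++++++=::...............
...............:.:-=++++++++++++++++++++++=-:::...............
 .............::::::-++++++++++++++++++++-::::::..............
 .. . ..........:::::=++++++++++++++++++-:::::.:..............
      ..........:.:.::=++++++++++++++++=:.:..:.:..............
       ...........:...:-=++++++++++++=-::....::.:.............
      ..........:.:....:::-==++++==-::......:............... .
      ....................:::::::::....:.................. .. 
      ..:...................:....:...:..............:.  . ... 
      ..-:..........................................::..      
       .-:...............................:..........:-. .    .
```

```bash
python3 - <<'E'
from h import *
c=bot.get_calibration("wrist");cp=(c["K"],c["T_tool_cam"])
for b in(.0055,.0075):
    print("knob",plane(cp,(316,328),b-.044),"base far edge -15.5mm",plane(cp,(316,243.5),b)-[.0155,0,0])
E
```

```text
knob [ 0.00202567 -0.0006415  -0.0385    ] base far edge -15.5mm [-0.00033293 -0.00074914  0.0055    ]
knob [ 0.00054935 -0.00064772 -0.0365    ] base far edge -15.5mm [-0.00119323 -0.00075497  0.0075    ]
```

The weight hangs centred on the tool axis and upright to within about 2°. Carrying it above the straightedge's middle.

Emit:
carry_out(
  plan=[
    [[-3,10,0],[0,0,0.2],2.5],
    [[-4.5,15,0],[0,0,0.3],2.5],
    [[-6,20,0],[0,0,0.45],2.5],
    [[-7,25,0],[0,0,0.6],2.5],
    [[-8.5,30,0],[0,0,0.611],2.5],
    [[-9.6,33.6,0],[0,0,0.611],2.5],
    [[-9.6,33.6,0],[0,0,0.611],2.5],
    [[-9.6,33.6,0],[0,0,0.611],2.5],
    [[-9.6,33.6,0],[0,0,0.611],2.5],
    [[-9.6,33.6,0],[0,0,0.611],2.5],
  ],
)

```text
clock: 15.45
eef_pos: [0.537, -0.0975, 0.1163]
ee_rot: [-180.0, 0.1, 0.0]
force: [0.2, -0.1, -2.0]
grip_width: 0.0289
```

Emit:
carry_out(
  plan=[
    [[0,0,0],[0,0,0],2.5],
    [[0,0,0],[0,0,0],2.5],
  ],
)

```text
clock: 15.65
eef_pos: [0.5368, -0.0966, 0.1164]
ee_rot: [-180.0, 0.1, 0.1]
force: [0.7, 0.3, -2.5]
grip_width: 0.0287
```

```bash
python3 - <<'E'
from h import *
np.set_printoptions(precision=4,suppress=True)
s=bot.sense();print(s["eef_pos"],s["ee_rot"],s["force"],s["grip_width"],s["clock"])
print(tool(np.array([.537,-.099,.05])-s["eef_pos"]))
E
```

```text
[ 0.5368 -0.0966  0.1164] [-179.9633    0.104     0.1171] [ 0.6777  0.3299 -2.4898] 0.028710846374282107 15.65
[0.0304 0.2456 6.6375]
```

Emit:
carry_out(
  plan=[
    [[0,0.25,4],[0,0,0],2.5],
    [[0,0.25,6],[0,0,0],2.5],
    [[0,0.25,7.5],[0,0,0],2.5],
    [[0,0.25,8.1],[0,0,0],2.5],
    [[0,0.25,8.3],[0,0,0],2.5],
    [[0,0.25,8.3],[0,0,0],2.5],
    [[0,0.25,8.3],[0,0,0],2.5],
  ],
)

```text
clock: 16.35
eef_pos: [0.5373, -0.0991, 0.0343]
ee_rot: [-180.0, 0.0, 0.1]
force: [0.1, -0.8, -1.3]
grip_width: 0.0289
```

Emit:
carry_out(
  plan=[
    [[0,0,0.05],[0,0,0],2.5],
    [[0,0,0.1],[0,0,0],2.5],
    [[0,0,0.15],[0,0,0],2.5],
    [[0,0,0.2],[0,0,0],2.5],
    [[0,0,0.25],[0,0,0],2.5],
    [[0,0,0.3],[0,0,0],2.5],
    [[0,0,0.3],[0,0,0],2.5],
  ],
)

```text
clock: 17.05
eef_pos: [0.5372, -0.099, 0.0311]
ee_rot: [-180.0, 0.0, 0.1]
force: [0.0, -0.9, -1.0]
grip_width: 0.029
```

```bash
python3 f.py
```

```text
17.3 [537.24 -99.05  31.23] [ 0.29 -0.25 -2.03] [0.27 0.7  0.81] [-6.77 19.74  9.56] [24.92 31.07 16.23]
```

Emit:
carry_out(
  plan=[
    [[0,0,0.05],[0,0,0],2.5],
    [[0,0,0.1],[0,0,0],2.5],
    [[0,0,0.15],[0,0,0],2.5],
    [[0,0,0.15],[0,0,0],2.5],
  ],
)

```text
clock: 17.75
eef_pos: [0.5372, -0.099, 0.0296]
ee_rot: [-180.0, 0.0, 0.1]
force: [-0.6, 0.1, -1.7]
grip_width: 0.0294
```

```bash
python3 f.py
```

```text
18.0 [537.3  -99.06  29.76] [ 0.2  -0.17 -1.94] [0.52 0.42 0.54] [ 0.9   0.21 -8.39] [35.75 26.3  28.05]
```

Emit:
carry_out(
  plan=[
    [[0,0,0.04],[0,0,0],2.5],
    [[0,0,0.08],[0,0,0],2.5],
    [[0,0,0.08],[0,0,0],2.5],
  ],
)

```text
clock: 18.35
eef_pos: [0.5374, -0.0991, 0.0295]
ee_rot: [-180.0, 0.0, 0.1]
force: [-4.2, 0.4, 7.4]
grip_width: 0.0287
```

```bash
python3 f.py
```

```text
18.6 [537.38 -99.07  29.49] [-3.62  0.88  8.08] [0.36 0.33 0.64] [133.17 761.13   1.09] [13.01 21.81 21.71]
```

Emit:
carry_out(
  plan=[
    [[0,0,-0.01],[0,0,0],2.5],
    [[0,0,-0.02],[0,0,0],2.5],
    [[0,0,-0.02],[0,0,0],2.5],
  ],
)

```text
clock: 18.95
eef_pos: [0.5373, -0.0991, 0.0296]
ee_rot: [-180.0, 0.0, 0.1]
force: [-0.3, -0.4, -2.4]
grip_width: 0.0292
```

```bash
python3 f.py
```

```text
19.2 [537.34 -99.05  29.61] [ 0.12  0.13 -2.12] [0.46 0.45 0.41] [ 7.29  9.31 10.59] [29.19 19.09 33.35]
```

Emit:
carry_out(
  plan=[
    [[0,0,0.02],[0,0,0],2.5],
    [[0,0,0.02],[0,0,0],2.5],
    [[0,0,0.02],[0,0,0],3.0],
    [[0,0,0.02],[0,0,0],3.2],
    [[0,0,0.02],[0,0,0],3.4],
    [[0,0,0.02],[0,0,0],3.7],
    [[0,0,0.02],[0,0,0],4.2],
    [[0,0,0.02],[0,0,0],5],
    [[0,0,0.02],[0,0,0],5],
    [[0,0,0.02],[0,0,0],5],
  ],
)

```text
clock: 20.25
eef_pos: [0.5373, -0.099, 0.0294]
ee_rot: [-180.0, 0.0, 0.1]
force: [-0.1, -0.6, 0.1]
grip_width: 0.0498
```

Emit:
carry_out(
  plan=[
    [[0,0,-0.5],[0,0,0],5],
    [[0,0,-1.5],[0,0,0],5],
    [[0,0,-3.5],[0,0,0],5],
    [[0,0,-6.5],[0,0,0],5],
    [[-4,0,-9],[0,0,0],5],
    [[-6,0,-10],[0,0,0],5],
    [[-6,0,-10],[0,0,0],5],
    [[-6,0,-10],[0,0,0],5],
  ],
)

```text
clock: 21.05
eef_pos: [0.4779, -0.0994, 0.1304]
ee_rot: [180.0, -0.1, 0.1]
force: [-0.1, -0.2, 0.3]
grip_width: 0.0499
```

```bash
python3 f.py; python3 - <<'E'
from h import *
w=cv2.imread("pics/f.png");np.save("w9.npy",campose("wrist")[1])
d=bot.snapshot("side")[:,:,::-1]
cv2.imwrite("pics/w9.png",np.vstack([cv2.resize(w[:230,90:560],(800,391),interpolation=2),cv2.resize(d[125:245,310:420],(190,207),interpolation=2) if 0 else cv2.copyMakeBorder(cv2.resize(d[125:245,310:420],(190,207),interpolation=2),0,0,0,610,0)]))
E
```

```text
21.3 [477.6  -99.15 128.93] [ 0.15  0.05 -0.01] [0.4  0.23 0.27] [ 11.59  11.92 -11.65] [38.11 22.55 20.57]
```

View pics/w9.png

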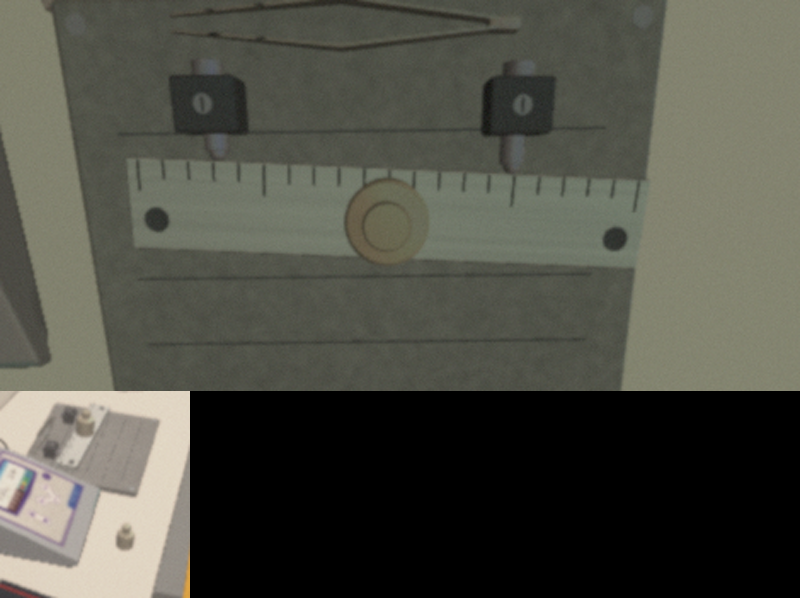

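The weight stands upright at mid-length: it is at (387,221), and the centre between the long ticks is about 389. The small weight hasn't moved. The left tip contact is hard to judge at this scale, so I check it with pixel profiles.

```bash
python3 - <<'E'
from h import *
K=bot.get_calibration("wrist")["K"];w=(K,np.load("w9.npy"))
g=cv2.imread("pics/f.png")
for x in(217,513):
    u=round(90+x/1.702)
    for row in range(80,112): print(row, *[f"{int(v):3d}" for v in g[row,u-8:u+9,:].mean(1)])
    print(u)
for y0 in(-.0315,-.1505):   # px shift between z=.017 and .022, and 1mm
    print(proj(w,(.556,y0,.017)),proj(w,(.556,y0,.022)),proj(w,(.557,y0,.017)))
E
```

```text
80  68  68  69  73  81  86  91  93  92  96  95  91  92  87  81  74  70
81  73  64  64  75  80  87  90  93  96  95  94  91  89  87  79  73  77
82  73  62  67  73  78  86  92  92  95  94  95  92  89  85  78  74  76
83  76  67  66  74  82  86  92  89  95  94  95  93  91  87  77  74  76
84  76  68  66  72  78  86  91  92  93  97  95  90  91  85  83  76  76
85  78  65  65  74  76  87  92  96  94  95  96  92  91  88  83  79  73
86  74  70  64  71  76  83  86  92  94  93  95  91  92  85  82  73  77
87  74  67  62  68  73  82  87  91  86  90  92  88  86  85  80  75  75
88  79  75  67  67  65  73  78  83  85  88  88  86  85  79  77  70  75
89  80  76  72  67  62  67  79  83  89  90  91  92  86  78  75  73  77
90  81  79  72  72  65  64  73  84  87  91  91  88  85  79  75  74  80
91  80  79  79  73  60  60  70  76  85  84  89  87  83  78  77  79  75
92  81  78  80  72  68  62  65  68  76  76  80  79  77  77  78  77  82
93  80  80  78  75  75  66  62  64  67  69  73  71  73  77  81  79  77
94  90  89  82  83  82  79  73  72  76  76  79  79  81  85  89  86  85
95 104 102 101 104  96  90  83  94 
[... 3153 characters left out ...]
79 102 111 112 112 112 113 113
108 112 111 113 110 110 113 109 104  77  82 103 110 113 113 113 115 110
109 111 108 109 110 111 111 107  99  79  88 103 110 113 113 109 111 111
110 110 111 112 110 109 110 106  96  75  94 107 109 108 110 105 108 109
111 111 112 111 111 111 111 107  94  74  97 108 112 111 113 110 111 111
391
(np.float64(219.2112018426791), np.float64(97.10592348540834)) (np.float64(217.24978724917298), np.float64(97.1159185870963)) (np.float64(219.0893253677822), np.float64(95.58033396713853))
(np.float64(391.6355045477485), np.float64(97.53400295330398)) (np.float64(393.1271043247176), np.float64(97.55257456251354)) (np.float64(391.7352897871886), np.float64(96.00859352245335))
```

From this angle the tip ends and the edge are within about 1 px (roughly 0.6 mm). I'll look from lower down, the way I saw contact before.

Emit:
carry_out(
  plan=[
    [[0,0,4],[0,0,0.038],0],
    [[0,0,8],[0,0,0.038],0],
    [[0,0,11],[0,0,0.038],0],
    [[0.5,0,11.4],[0,0,0.038],0],
    [[1.5,-0.5,11.4],[0,0,0.038],0],
    [[1.9,-1,11.4],[0,0,0.038],0],
    [[1.9,-1,11.4],[0,0,0.038],0],
    [[1.9,-1,11.4],[0,0,0.038],0],
  ],
)

```text
clock: 22.2
eef_pos: [0.4972, -0.0889, 0.016]
ee_rot: [-180.0, -0.0, -2.0]
force: [-0.5, 0.3, -0.3]
grip_width: 0.0003
```

```bash
python3 f.py; python3 - <<'E'
from h import *
w=campose("wrist");g=cv2.imread("pics/f.png")
s=bot.sense();print(s["ee_rot"])
for p in((.5565,-.0315,.017),(.5565,-.1505,.017)):print(proj(w,p),proj(w,np.add(p,(0,0,.005))),proj(w,np.add(p,(0,0,-.007))))
ref=cv2.imread("pics/w6.png")  # crop scaled 1.379, rows from 90
for x,nm in((148,"L"),(555,"R")):
    for dx in(0,-26):
        print(nm,dx,"w6",[int(v) for v in ref[78:106,x-2+dx:x+3+dx].mean((1,2))])
for p in((-.0315),(-.1505)):
    u,v=proj(w,(.5565,p,.017));u=round(u);v=round(v)
    for du in range(-16,17,2):print(u+du,v-14,[int(q) for q in g[v-14:v+12,u+du:u+du+2].mean((1,2))])
E
```

```text
22.45 [496.27 -89.19  15.21] [-0.03 -0.06 -0.23] [0.33 0.59 0.42] [-2.23 -3.8  -2.28] [33.08 24.4  19.8 ]
[-1.79975607e+02  4.25145980e-02 -2.05381844e+00]
(np.float64(167.2066154489366), np.float64(151.36657236172394)) (np.float64(161.94855446130202), np.float64(153.2854955933021)) (np.float64(173.9963956068628), np.float64(148.8886500034642))
(np.float64(466.1346351007604), np.float64(140.5951722486879)) (np.float64(471.4173931211056), np.float64(142.15313483336797)) (np.float64(459.3187344108353), np.float64(138.58506347313875))
L 0 w6 [108, 105, 104, 107, 108, 108, 106, 104, 102, 99, 96, 90, 83, 75, 67, 72, 90, 105, 119, 127, 130, 130, 129, 128, 129, 127, 128, 129]
L -26 w6 [95, 96, 96, 94, 95, 95, 93, 94, 92, 87, 80, 72, 66, 65, 64, 73, 91, 108, 119, 126, 130, 129, 128, 127, 126, 126, 127, 128]
R 0 w6 [84, 85, 86, 84, 84, 83, 80, 79, 78, 76, 74, 72, 72, 70, 65, 62, 67, 80, 99, 115, 123, 127, 131, 133, 133, 135, 136, 136]
R -26 w6 [93, 93, 93, 93, 94, 93, 93, 92, 91, 91, 88, 82, 73, 67, 65, 66, 72, 80, 96, 103, 98, 89, 85, 87, 89, 91, 92, 94]
151 137 [80, 83, 84, 90, 95, 92, 94, 
[... 3464 characters left out ...]
110, 110, 111, 112, 110, 111, 109, 111, 109, 103, 98, 97, 95, 96, 93, 88, 73, 65, 66, 85, 105, 122]
474 127 [110, 109, 109, 111, 109, 110, 108, 107, 108, 108, 108, 109, 105, 101, 94, 95, 94, 91, 91, 85, 74, 65, 67, 82, 106, 123]
476 127 [107, 104, 106, 105, 103, 104, 102, 104, 103, 101, 103, 100, 98, 96, 95, 95, 93, 92, 90, 84, 72, 66, 67, 83, 104, 121]
478 127 [96, 95, 95, 94, 92, 93, 91, 91, 93, 90, 93, 93, 94, 92, 92, 90, 92, 91, 90, 85, 74, 62, 66, 80, 105, 120]
480 127 [90, 92, 90, 91, 89, 90, 90, 91, 90, 91, 92, 91, 93, 93, 93, 92, 93, 93, 90, 85, 71, 65, 65, 79, 104, 119]
482 127 [90, 90, 91, 92, 89, 89, 89, 92, 91, 93, 93, 95, 93, 92, 93, 93, 92, 91, 92, 85, 73, 69, 67, 81, 106, 121]
```

The low view shows both tip ends overlapping the straightedge's dark far face by about half its height. That matches what I saw while pressing, so both tips are touching. Backing away and handing in.

Emit:
carry_out(
  plan=[
    [[-2,0,0],[0,0,0],0],
    [[-3,0,-3],[0,0,0],0],
    [[-4,0,-7],[0,0,0],0],
    [[-4,0,-10],[0,0,0],0],
    [[-4,0,-10],[0,0,0],0],
    [[-4,0,-10],[0,0,0],0],
  ],
)

```text
clock: 23.1
eef_pos: [0.4567, -0.0879, 0.1155]
ee_rot: [-180.0, -0.0, -2.1]
force: [0.6, -0.4, -1.3]
grip_width: 0.0002
```

```bash
python3 - <<'E'
from bench import bot
s=bot.sense();print(s["clock"],s["eef_pos"],s["force"]);print(bot.close_job())
E
```

```text
23.1 [ 0.45671732 -0.08793298  0.11550167] [ 0.55014559 -0.40757054 -1.28087458]
the job is handed in; nothing more can be done
None
```

The job is handed in at 23.1 s. The straightedge bears on both stop tips and the larger weight stands upright on its middle.

- **Pressing:** I slid the straightedge up with shut fingers and held it for about 1.5 s. The push on the tips was about 6 N in total and centred, which I estimate at 2–2.5 N on each. I then released it slowly.
- **Weight:** I placed the 31 mm weight within about 1 mm of mid-length. I pressed it down a little too hard for a moment (about 10 N), eased off, then set it down lightly and let go.
- **Last checks:**
  - From low down, both tip ends overlapped the straightedge's far face by about half its height, as they did while pressed. This resolves only about 0.3 mm.
  - An earlier view from nearly overhead was ambiguous by about 1 px (0.6 mm), so contact rests on the low view and the slow release.
  - The small weight and tweezers looked undisturbed. I did not re-check the tape roll, vial and sample pot, but the arm did not go near them.
- **Disagreement:** The gripper read 29 mm closed on the 31 mm weight. The weight still looked upright and centred in the fingers.

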